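# Stack the angle brackets on the demagnetiser and fire it

### The arm

A 7-joint arm with a two-finger parallel gripper is mounted at the origin on the work surface. World frame = base frame: x ahead of the robot, y to its left, z up, the work surface at z = 0. Lengths are in mm, angles in rad, forces in N, time in s.
With the tool pointing down it reaches from about 350 to 900 mm from the base axis. Payload 7.2 kg.
Tool frame: the origin (TCP) lies on the front face of the gripper's body, between the roots of the fingers; the fingertips stand 73 mm ahead of it and the grasp point (between the pads) lies 54 mm ahead of it; z points along the fingers, y is the line along which they close (so a half turn about z gives the same grasp; the last joint's range is limited). The gripper opens to 85 mm and grips with 20 to 120 N. Pads are 22 mm wide; open, the fingers measure 114 mm over their backs; the gripper's body (76 mm by 85 mm) begins 54 mm behind the grasp point. The pads swing forward as they close: fully open they stand 13 mm farther back than shut.
Start: joints at [-1.186, 0.411, -0.013, 1.596, 0.006, 1.134, -0.082], TCP at [273.437, 562.013, 303.897] pointing down, gripper open.
Joint ranges: [-2.95, 2.95], [-0.29, 1.99], [-1.47, 1.44], [0.14, 2.54], [-1.03, 4.17], [0.13, 1.85], [-2.86, 2.86]. Speed limits (rad/s): [2.39, 2.39, 3.01, 3.01, 3.14, 3.14, 3.14].

### API

Orientations are given as a unit quaternion [x, y, z, w].
In Python, from bench import bot, snapshot, calibration, workorder, look_for, regions_of, pinpoint gives the robot as it stands.
- The arm moves only by the tool drive_tool, never from a script. Its argument "motion" is text: rows parted by semicolons, each of 7 numbers parted by spaces: the shift along the tool's x, y, z in cm, then the turn, a rotation vector about the tool's x, y, z in rad, then the finger opening in cm, from 0 to 8.54. A call has 1 to 12 rows; each row shifts and turns the commanded pose from where the row before left it, along the tool's axes as they then stand; what a row does not reach is not made up. A row lasts 1/12 s, in which the tool goes at most 41.7 mm and 7.16 degrees, less where a joint would pass 70% of its speed; a pose out of reach is approached as far as the arm can. A call with a gripper value outside its range is refused whole. The fingers move at their own pace and stop on an object; "force" is the grip in N (left out, the last holds). Time passes only in rows, so rows that do not move let the fingers close. It gives the time, the measured TCP pose, the force, the opening and the grip force at its end, in the units of the state.
- bot.get_obs(): the state, without advancing time (a new reading comes with each control period).
- snapshot(name): name is "side" or "top" or "wrist"; returns the picture (384x512x3 uint8, blue, green, red); there is no depth.
- calibration(name): a dict with "intrinsics" (3x3 intrinsics, pixels), "extrinsics" (4x4, takes a point from camera to world coordinates); the wrist camera has in their place "hand_eye" (4x4, takes a point from camera to tool coordinates, whose origin is the TCP and whose axes are the flange's). Camera axes: x right, y down, z forward; pixel columns grow to the right and rows downward; lengths in mm; the calibration is good to about 2 mm. A picture is of the moment at which its call begins: read the wrist's pose just before it. calibration takes no time and is no camera call.
- workorder.job_done(): hands the job in; it is judged then, once.
Trained networks look in the newest picture that a camera, given by its name, has taken for a name from the list of things; names that differ only in an ending like _2 or _b are one class to them, and where a whole thing is asked for, a point or a joint stands for the part that bears it (a point fixed in the world has none). Each returns a list of dicts, best first, with "confidence" (0 to 1); they miss things now and then, are a little off and sometimes report something else, mostly with a low value. They report only what shows in the picture. A call takes as long as a camera call.
- look_for(camera, label): "rect" ([centre column, centre row, width, height] in pixels, round what is visible of it).
- regions_of(camera, label): "pixels" (384x512 bool, what is visible of it) and "rect" ([centre column, centre row, width, height] in pixels, round what is visible of it).
- pinpoint(camera, label): "uv" ([column, row] in pixels: a listed point, or the origin of a listed thing).
The state is a dict: "time_s": time; "joint_positions": joint angles; "qd": joint speeds; "joint_torque": joint torques, N m; "tool_pos": TCP position; "tcp_rot": TCP orientation; "contact_force": force on the tool from outside, world axes, zero at the start; "torque": the same for the moment, N m; "finger_gap": finger opening in mm; "grasp_force": force on a finger pad.
Only numpy, scipy, OpenCV 4.12 (cv2) and the standard library are available. Lean on these libraries where they do the work, as an engineer would, in place of code of your own. Each camera call takes 0.05 s, during which the arm holds its last target. There are 200 camera calls.

### The job

One steel L-bracket already lies on the dark steel plate of the red demagnetiser. Set the other two L-brackets from the bench down gently and squarely on top of it, each turned half a turn from the one below, so that its corner comes over the gap of the one below, their outer edges make one square and the pile balances. Then twist the spring-return switch clockwise all the way to its stop and let it go, leaving the pile standing and the other things on the bench undisturbed.

Things in the scene. Friction and masses are not known exactly. Their poses are not given: they have to be found in the camera images.
- demag: demagnetiser, fixed to the bench: red box 160 (x) by 250 (y) mm, top 55 mm above the bench. Origin: centre of underside. Dark steel work plate 158 mm square, flush with its top, centred at y -45 mm in its frame; a black pod 75 (x) by 56 (y) by 40 mm high on its +y end, centred at y +95 mm, carries the grey switch
- plate_mid (a point): centre of the demagnetiser's dark steel plate, on its top face, 55 mm above the bench; axes as the demagnetiser
- switch (a joint): spring-return switch on the pod, rad: 0 at rest, grows clockwise seen from above, stop at 1.05. The spring needs 0.05 N m to start and 0.26 N m at the stop, and turns it back to 0 when let go
- switch_grip (a point): point on the switch's vertical axis at the height to grip it, 115 mm above the bench. The grip is a bar 50 mm long, 16 mm wide, from 101 to 127 mm above the bench; the bar lies along this point's x axis, which turns with the switch (along the demagnetiser's x at rest). The axis is 140 mm from plate_mid
- bracket_a: flat steel L-bracket, outline 100 x 100 mm, two arms 40 mm wide, 14 mm thick, 0.66 kg, three dark bolt holes. Origin: centre of the square outline, on the underside; z up. One arm covers x -50..50, y -50..-10 mm, the other x -50..-10, y -50..50; the 60 mm square quarter at +x +y is empty. Starts on the demagnetiser's plate in any yaw; lowest of the pile
- bracket_b: flat steel L-bracket, outline 100 x 100 mm, two arms 40 mm wide, 14 mm thick, 0.66 kg, three dark bolt holes. Origin: centre of the square outline, on the underside; z up. One arm covers x -50..50, y -50..-10 mm, the other x -50..-10, y -50..50; the 60 mm square quarter at +x +y is empty. Starts loose on the bench; exactly like bracket_c, either may go second
- bracket_c: flat steel L-bracket, outline 100 x 100 mm, two arms 40 mm wide, 14 mm thick, 0.66 kg, three dark bolt holes. Origin: centre of the square outline, on the underside; z up. One arm covers x -50..50, y -50..-10 mm, the other x -50..-10, y -50..50; the 60 mm square quarter at +x +y is empty. Starts loose on the bench; exactly like bracket_b, either may go second
- bracket_a_heel (a point): outer corner of bracket_a where its arms meet, at x -50, y -50 mm of its frame, on the underside
- bracket_b_heel (a point): outer corner of bracket_b where its arms meet, at x -50, y -50 mm of its frame, on the underside
- bracket_c_heel (a point): outer corner of bracket_c where its arms meet, at x -50, y -50 mm of its frame, on the underside
- bracket_a_open (a point): opposite corner of bracket_a's square outline, in the empty quarter, at x +50, y +50 mm of its frame, level with the underside
- bracket_b_open (a point): opposite corner of bracket_b's square outline, in the empty quarter, at x +50, y +50 mm of its frame, level with the underside
- bracket_c_open (a point): opposite corner of bracket_c's square outline, in the empty quarter, at x +50, y +50 mm of its frame, level with the underside
- strap: straight flat steel bar, 100 x 40 x 14 mm, not a bracket: leave it alone. Origin: centre of underside, x along it
- chuck: drill chuck, dark steel, 60 mm across, 66 mm high, standing: leave it alone. Origin: centre of underside
- hammer: hammer with a red handle, 300 mm, lying near the far edge: leave it alone. Origin: on the bench under its middle
- wrench: steel wrench, 190 mm, lying at the far side: leave it alone. Origin: on the bench under its middle
- screwdriver: screwdriver with a yellow handle, 210 mm, lying at the left: leave it alone. Origin: on the bench under its middle
- cup: paper-coloured cup, 76 mm across, 85 mm high, standing at the far side: leave it alone. Origin: centre of underside

How it is judged:
By the outcome, as a careful person would: the job done as asked, in the order asked, and still so for the second after the job is handed in, with the robot touching nothing.
It also fails if it takes over 72 s, if anything falls off the work surface, if the arm or the gripper's body presses on something with over 40 N, if the wrist force passes 120 N, or if a joint passes its speed limit or range.

## Working session

There is one attempt and no reset: what is moved stays moved. The work goes in short steps, Python scripts to look and compute and a tool call to move; the robot and the scene stay as the last step left them, time stands still between calls to the robot, and variables do not carry over. Pictures are saved under pics/ and viewed, at most 10 in all, crops included, and the job is handed in when it is done.

Besides the shell and the picture viewer there is one more tool, called after "Request:" by a JSON object that holds its "name" and its "arguments". drive_tool: Moves the arm, as the interface text tells. Its arguments: {"type":"object","properties":{"motion":{"type":"string"},"force":{"type":"number"}},"required":["motion"]}

```bash
mkdir -p pics; cat > h.py <<'E'
import numpy as np, cv2
from bench import bot, snapshot, calibration, workorder, look_for, regions_of, pinpoint
from scipy.spatial.transform import Rotation as R
def cam(n):
    c=calibration(n); K=np.array(c['intrinsics'])
    if 'extrinsics' in c: return K,np.array(c['extrinsics'])
    o=bot.get_obs(); T=np.eye(4); T[:3,:3]=R.from_quat(o['tcp_rot']).as_matrix(); T[:3,3]=o['tool_pos']
    return K,T@np.array(c['hand_eye'])
def toz(KT,uv,z):
    K,T=KT; d=T[:3,:3]@np.linalg.inv(K)@np.array([uv[0],uv[1],1.]); p=T[:3,3]
    return p+d*(z-p[2])/d[2]
def proj(KT,P):
    K,T=KT; q=np.linalg.inv(T)@np.append(P,1); q=K@q[:3]; return q[:2]/q[2]
E
python3 - <<'E'
from h import *
np.set_printoptions(precision=1,suppress=True)
o=bot.get_obs(); print(o)
ims=[]
for n in ['top','side','wrist']:
    k=cam(n); im=snapshot(n); print(n,k[1][:3,3]); cv2.imwrite(f'pics/{n}0.png',im)
    for l,z in [('bracket_a',0),('bracket_a_heel',0),('bracket_a_open',0),('switch_grip',115),('plate_mid',55),('strap',0),('chuck',0),('demag',0)]:
        for r in pinpoint(n,l): print(n,l,round(r['confidence'],2),np.array(r['uv']),'z0/55',toz(k,r['uv'],z)[:2],toz(k,r['uv'],55)[:2] if 'bracket' in l else '')
E
```

```text
{'time_s': 0.0, 'joint_positions': array([-1.2,  0.4, -0. ,  1.6,  0. ,  1.1, -0.1]), 'qd': array([-0., -0.,  0., -0.,  0.,  0.,  0.]), 'joint_torque': array([  0. , -60.1,   0.7, -29.9,   0. ,   0. ,  -0. ]), 'tool_pos': array([273.3, 561.7, 303. ]), 'tcp_rot': array([ 0.2,  1. , -0. , -0. ]), 'contact_force': array([ 0.1, -0.2,  1. ]), 'torque': array([-0.1, -0. , -0. ]), 'grasp_force': 0.0, 'finger_gap': 85.51785938258534}
top [ 416.4   24.8 1234. ]
top bracket_a 0.81 [164.3 240.8] z0/55 [404.9 335.4] [405.4 321.6]
top bracket_a 0.71 [374.6 181.3] z0/55 [ 598.8 -331.9] [ 590.7 -316. ]
top bracket_a 0.7 [299.8 192.7] z0/55 [560.7 -93.2] [554.2 -87.9]
top bracket_a_heel 0.68 [320.5 183.4] z0/55 [ 591.1 -159.4] [ 583.3 -151.2]
top bracket_a_heel 0.41 [252.7 177.7] z0/55 [608.3  57.7] [599.7  56.2]
top bracket_a_heel 0.33 [370.3 183.2] z0/55 [ 592.6 -318.1] [ 584.8 -302.8]
top switch_grip 0.61 [323.9 186.3] z0/55 [ 566.3 -152. ] 
top switch_grip 0.46 [253.7 176.6] z0/55 [593.6  51.8] 
top plate_mid 0.89 [298.7 191.7] z0/55 [557.3 -84.6] 
top strap 0.81 [381.1 239.9] z0/55 [ 413.3 -346
[... 356 characters left out ...]
 z0/55 [563.8 -44.7] [549.4 -83.8]
side bracket_a_heel 0.93 [284.  232.8] z0/55 [ 598.4 -118. ] [ 582.5 -153.8]
side bracket_a_open 0.69 [272.  218.4] z0/55 [576.6 -45.4] [561.7 -84.4]
side switch_grip 0.62 [270.6 179.4] z0/55 [593.6  41.3] 
side plate_mid 0.97 [268.9 220.3] z0/55 [548.8 -89.5] 
side strap 0.71 [248.8 299.5] z0/55 [ 408.6 -331.8] 
side strap 0.63 [222.9 157.8] z0/55 [475.9 307.8] 
side chuck 0.77 [250.8 152.3] z0/55 [596.  308.7] 
side chuck 0.73 [210.4 155.2] z0/55 [429.4 336.5] 
side demag 0.73 [266.5 217.1] z0/55 [559.  -34.3] 
side demag 0.47 [282.9 231.2] z0/55 [ 596.8 -110.4] 
wrist [215.4 590.5 373.6]
wrist bracket_a 0.8 [170.2 301.6] z0/55 [412.3 336. ] [383.3 373.5]
```

View pics/top0.png

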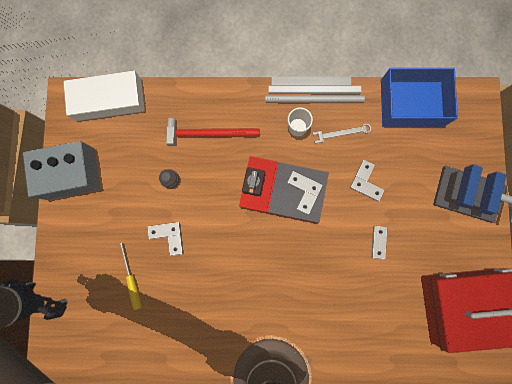

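View pics/side0.png

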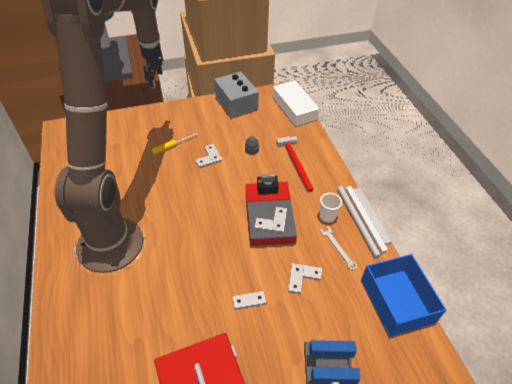

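View pics/wrist0.png

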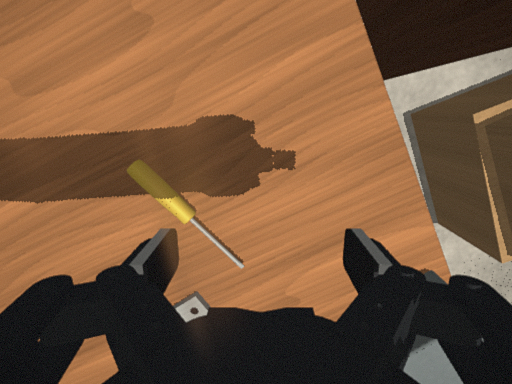

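```bash
python3 - <<'E'
from h import *
np.set_printoptions(precision=3,suppress=True)
print(calibration('wrist')); o=bot.get_obs(); print(R.from_quat(o['tcp_rot']).as_matrix())
im=cv2.imread('pics/wrist0.png'); print(im[301,170],im[300,250])
E
```

```text
{'intrinsics': array([[275.734,   0.   , 260.332],
       [  0.   , 275.734, 186.747],
       [  0.   ,   0.   ,   1.   ]]), 'hand_eye': array([[ -0.002,  -0.966,  -0.26 ,  64.621],
       [  1.   ,  -0.002,   0.   ,   0.211],
       [ -0.   ,  -0.26 ,   0.966, -69.698],
       [  0.   ,   0.   ,   0.   ,   1.   ]])}
[[-0.899  0.437  0.   ]
 [ 0.437  0.899  0.   ]
 [ 0.     0.    -1.   ]]
[ 70 112 165] [ 79 126 185]
```

Request:
{"name": "drive_tool", "arguments": {"motion": "-3.3 -1.6 0.3 0 0 0 8.5; -3.3 -1.6 0.3 0 0 0 8.5; -3.3 -1.6 0.3 0 0 0 8.5; -3.3 -1.6 0.3 0 0 0 8.5; -3.3 -1.6 0.3 0 0 0 8.5; -3.3 -1.6 0.3 0 0 0 8.5; -3.3 -1.6 0.3 0 0 0 8.5; -3.3 -1.6 0.3 0 0 0 8.5; -3.3 -1.6 0.3 0 0 0 8.5; 0 0 0 0 0 0 8.5; 0 0 0 0 0 0 8.5"}}

```text
time_s: 2.27
tool_pos: [479.1, 300.2, 276.9]
tcp_rot: [0.227, 0.974, -0.0, 0.0]
contact_force: [-0.9, 0.1, -0.1]
finger_gap: 84.9
grasp_force: 0.0
```

```bash
cat >> h.py <<'E'
from scipy.optimize import minimize
L=np.array([[-50,-50],[50,-50],[50,-10],[-10,-10],[-10,50],[-50,50]],float)
def fitL(KT,mask,zt,x0):
    """fit L top face at height zt to mask; x0=(x,y,yaw)"""
    dt=cv2.GaussianBlur(mask.astype(np.float32),(0,0),1.0)
    S=8
    def cost(p,s):
        c,sn=np.cos(p[2]),np.sin(p[2]); W=L@np.array([[c,sn],[-sn,c]])+p[:2]
        uv=np.array([proj(KT,[*w,zt]) for w in W])
        m=np.zeros(mask.shape,np.float32); cv2.fillPoly(m,[np.round(uv*256).astype(np.int32)],1.0,cv2.LINE_8,8)
        m=cv2.GaussianBlur(m,(0,0),s); return float(((m-cv2.GaussianBlur(mask.astype(np.float32),(0,0),s))**2).sum())
    best=None
    for dy in np.arange(0,2*np.pi,np.pi/6):
        p=np.array([x0[0],x0[1],x0[2]+dy])
        r=minimize(cost,p,args=(6,),method='Nelder-Mead',options=dict(initial_simplex=p+np.array([[0,0,0],[15,0,0],[0,15,0],[0,0,.3]]),maxiter=100))
        if best is None or r.fun<best.fun: best=r
    p=best.x
    r=minimize(cost,p,args=(1.5,),method='Nelder-Mead',options=dict(initial_simplex=p+np.array([[0,0,0],[3,0,0],[0,3,0],[0,0,.05]]),maxiter=200))
    return r.x,r.fun/mask.sum()
def steel(im,rect,pad=8,sat=60,val=130):
    hsv=cv2.cvtColor(im,cv2.COLOR_BGR2HSV); m=((hsv[...,1]<sat)&(hsv[...,2]>val)).astype(np.uint8)
    u,v,w,h=rect; b=np.zeros_like(m); b[max(0,int(v-h/2-pad)):int(v+h/2+pad),max(0,int(u-w/2-pad)):int(u+w/2+pad)]=1
    m=cv2.morphologyEx(m*b,cv2.MORPH_CLOSE,np.ones((9,9),np.uint8))
    n,l,st,_=cv2.connectedComponentsWithStats(m); 
    return l==1+np.argmax(st[1:,4])
E
python3 - <<'E'
from h import *
np.set_printoptions(precision=2,suppress=True)
o=bot.get_obs(); print(o['time_s'],o['tool_pos'],o['tcp_rot'],o['joint_positions'])
k=cam('wrist'); im=snapshot('wrist'); cv2.imwrite('pics/w1.png',im)
for r in regions_of('wrist','bracket_b'):
    print(r['confidence'],r['rect'],toz(k,r['rect'][:2],14))
r=regions_of('wrist','bracket_b')[0]
for l in ['bracket_b_heel','bracket_b_open','bracket_b']:
    for q in pinpoint('wrist',l): print(l,q['confidence'],q['uv'],toz(k,q['uv'],0))
c=toz(k,r['rect'][:2],14)
m=steel(im,r['rect']); print(m.sum(),r['pixels'].sum())
print(fitL(k,m,14,(c[0],c[1],0)),fitL(k,r['pixels'],14,(c[0],c[1],0)))
cv2.imwrite('pics/w1m.png',np.hstack([im,np.dstack([m*255]*3).astype(np.uint8)])[:,:,:])
E
```

```text
2.2667 [479.06 300.15 276.87] [ 0.23  0.97 -0.    0.  ] [-0.73  0.33  0.1   1.78 -0.04  1.03  0.5 ]
0.75 [260.4, 117.2, 117.4, 92.3] [426.17 326.57  14.  ]
0.37 [63.5, 380.6, 0.4, 6.8] [ 644.52 -120.19   14.  ]
bracket_b_heel 0.64 [248.0, 156.6] [462.73 290.99   0.  ]
bracket_b_open 0.27 [258.4, 100.8] [408.2  332.79   0.  ]
bracket_b 0.59 [257.8, 100.8] [407.88 332.14   0.  ]
3771 4766
(array([410.04, 333.69,   1.74]), np.float64(0.2504945126303119)) (array([410.1 , 333.55,   1.72]), np.float64(0.004658323248744361))
```

View pics/w1.png

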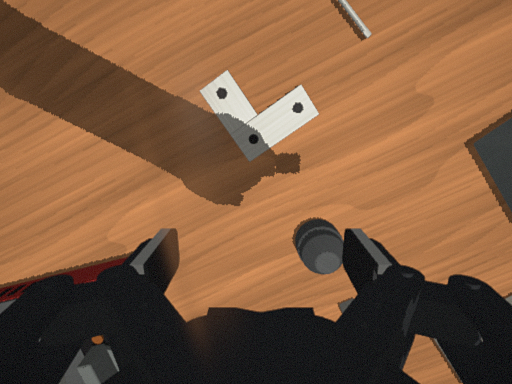

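Request:
{"name": "drive_tool", "arguments": {"motion": "0 0 2.5 0 0 -0.101 8.5; 0 0 2.5 0 0 -0.101 8.5; 0 0 2.5 0 0 -0.101 8.5; 0 0 2.5 0 0 -0.101 8.5; 0 0 2.5 0 0 -0.101 8.5; 0 0 2.5 0 0 -0.101 8.5; 3.46 0.66 0 0 0 0 8.5; 3.46 0.66 0 0 0 0 8.5; 0 0 2.0 0 0 0 8.5; 0 0 2.0 0 0 0 8.5; 0 0 1.3 0 0 0 8.5; 0 0 0 0 0 0 8.5", "force": 100}}

```text
time_s: 3.57
tool_pos: [405.4, 305.1, 71.8]
tcp_rot: [-0.078, 0.997, -0.001, -0.002]
contact_force: [-0.4, -0.8, -0.3]
finger_gap: 85.4
grasp_force: 0.0
```

Request:
{"name": "drive_tool", "arguments": {"motion": "0 0 0 0 0 0 3; 0 0 0 0 0 0 3; 0 0 0 0 0 0 3; 0 0 0 0 0 0 3; 0 0 0 0 0 0 3; 0 0 0 0 0 0 3; 0 0 0 0 0 0 3; 0 0 0 0 0 0 3", "force": 100}}

```text
time_s: 4.23
tool_pos: [407.6, 305.1, 75.4]
tcp_rot: [-0.076, 0.997, 0.0, 0.001]
contact_force: [-1.8, -1.8, 10.5]
finger_gap: 37.1
grasp_force: 100.2
```

```bash
cat >> h.py <<'E'
def phi_now():
    o=bot.get_obs(); m=R.from_quat(o['tcp_rot']).as_matrix(); return np.arctan2(m[1,0],m[0,0])
def plan(pos,dphi,n,g,start=None):
    """n equal world steps from start (def. measured pose) turning dphi ccw; prints rows"""
    p=np.array(bot.get_obs()['tool_pos'] if start is None else start[:3],float); f=phi_now() if start is None else start[3]
    d=(np.array(pos,float)-p)/n; out=[]
    for i in range(n):
        a=f+dphi*i/n
        out.append('%.2f %.2f %.2f 0 0 %.3f %.1f'%((d[0]*np.cos(a)+d[1]*np.sin(a))/10,(d[0]*np.sin(a)-d[1]*np.cos(a))/10,-d[2]/10,-dphi/n,g))
    for i in range(0,n,12): print('; '.join(out[i:i+12]),'\n')
E
python3 - <<'E'
from h import *
f=phi_now(); print(np.degrees(f))
plan([440,-50,290],np.radians(-209),30,3,[407.6,305.1,175,f])
E
```

```text
-171.27917171375026
0.07 -1.19 -0.38 0 0 0.122 3.0; -0.07 -1.19 -0.38 0 0 0.122 3.0; -0.22 -1.17 -0.38 0 0 0.122 3.0; -0.36 -1.13 -0.38 0 0 0.122 3.0; -0.49 -1.08 -0.38 0 0 0.122 3.0; -0.62 -1.02 -0.38 0 0 0.122 3.0; -0.74 -0.93 -0.38 0 0 0.122 3.0; -0.84 -0.84 -0.38 0 0 0.122 3.0; -0.94 -0.73 -0.38 0 0 0.122 3.0; -1.02 -0.61 -0.38 0 0 0.122 3.0; -1.09 -0.48 -0.38 0 0 0.122 3.0; -1.14 -0.35 -0.38 0 0 0.122 3.0 

-1.17 -0.20 -0.38 0 0 0.122 3.0; -1.19 -0.06 -0.38 0 0 0.122 3.0; -1.19 0.08 -0.38 0 0 0.122 3.0; -1.17 0.23 -0.38 0 0 0.122 3.0; -1.13 0.37 -0.38 0 0 0.122 3.0; -1.08 0.50 -0.38 0 0 0.122 3.0; -1.01 0.63 -0.38 0 0 0.122 3.0; -0.93 0.75 -0.38 0 0 0.122 3.0; -0.83 0.85 -0.38 0 0 0.122 3.0; -0.72 0.95 -0.38 0 0 0.122 3.0; -0.60 1.03 -0.38 0 0 0.122 3.0; -0.47 1.09 -0.38 0 0 0.122 3.0 

-0.33 1.14 -0.38 0 0 0.122 3.0; -0.19 1.17 -0.38 0 0 0.122 3.0; -0.05 1.19 -0.38 0 0 0.122 3.0; 0.10 1.18 -0.38 0 0 0.122 3.0; 0.24 1.16 -0.38 0 0 0.122 3.0; 0.38 1.13 -0.38 0 0 0.122 3.0
```

Request:
{"name": "drive_tool", "arguments": {"motion": "0 0 -1 0 0 0 3; 0 0 -3 0 0 0 3; 0 0 -3 0 0 0 3; 0 0 -3 0 0 0 3; 0 0 0 0 0 0 3", "force": 100}}

```text
time_s: 4.65
tool_pos: [409.0, 306.6, 179.5]
tcp_rot: [-0.076, 0.997, 0.002, 0.003]
contact_force: [1.0, 1.0, -4.6]
finger_gap: 37.2
grasp_force: 102.4
```

Request:
{"name": "drive_tool", "arguments": {"motion": "0.07 -1.19 -0.4 0 0 0.122 3; -0.07 -1.19 -0.4 0 0 0.122 3; -0.22 -1.17 -0.4 0 0 0.122 3; -0.36 -1.13 -0.4 0 0 0.122 3; -0.5 -1.08 -0.4 0 0 0.122 3; -0.62 -1.02 -0.4 0 0 0.122 3; -0.74 -0.93 -0.4 0 0 0.122 3; -0.84 -0.84 -0.4 0 0 0.122 3; -0.94 -0.73 -0.4 0 0 0.122 3; -1.02 -0.61 -0.4 0 0 0.122 3; -1.09 -0.48 -0.4 0 0 0.122 3; -1.14 -0.35 -0.4 0 0 0.122 3"}}

```text
time_s: 5.65
tool_pos: [419.3, 162.0, 221.4]
tcp_rot: [0.612, 0.791, -0.001, -0.0]
contact_force: [-0.3, -0.0, -5.4]
finger_gap: 36.8
grasp_force: 102.3
```

Request:
{"name": "drive_tool", "arguments": {"motion": "-1.17 -0.2 -0.4 0 0 0.122 3; -1.19 -0.06 -0.4 0 0 0.122 3; -1.19 0.08 -0.4 0 0 0.122 3; -1.17 0.23 -0.4 0 0 0.122 3; -1.13 0.37 -0.4 0 0 0.122 3; -1.08 0.5 -0.4 0 0 0.122 3; -1.01 0.63 -0.4 0 0 0.122 3; -0.93 0.75 -0.4 0 0 0.122 3; -0.83 0.85 -0.4 0 0 0.122 3; -0.72 0.95 -0.4 0 0 0.122 3; -0.6 1.03 -0.4 0 0 0.122 3; -0.47 1.09 -0.4 0 0 0.122 3"}}

```text
time_s: 6.65
tool_pos: [431.4, 19.9, 269.5]
tcp_rot: [0.984, 0.179, -0.001, -0.0]
contact_force: [0.4, -0.3, -5.8]
finger_gap: 37.1
grasp_force: 102.3
```

Request:
{"name": "drive_tool", "arguments": {"motion": "-0.33 1.14 -0.4 0 0 0.122 3; -0.19 1.17 -0.4 0 0 0.122 3; -0.05 1.19 -0.4 0 0 0.122 3; 0.1 1.18 -0.4 0 0 0.122 3; 0.24 1.16 -0.4 0 0 0.122 3; 0.38 1.13 -0.4 0 0 0.122 3; 0 0 0 0 0 0 3; 0 0 0 0 0 0 3"}}

```text
time_s: 7.32
tool_pos: [437.7, -50.6, 293.5]
tcp_rot: [0.984, -0.181, -0.0, -0.0]
contact_force: [0.0, 1.4, -6.2]
finger_gap: 36.7
grasp_force: 102.5
```

```bash
python3 - <<'E'
from h import *
np.set_printoptions(precision=2,suppress=True)
o=bot.get_obs(); print(o['time_s'],o['tool_pos'],o['joint_positions'],np.degrees(phi_now()),o['contact_force'])
k=cam('wrist'); im=snapshot('wrist'); cv2.imwrite('pics/w2.png',im)
for r in regions_of('wrist','bracket_a'):
    c=toz(k,r['rect'][:2],69); print(r['confidence'],r['rect'],c,r['pixels'].sum())
    if r['pixels'].sum()>1500: print(fitL(k,r['pixels'],69,(c[0],c[1],0)))
for l in ['bracket_a_heel','bracket_a_open','bracket_a','plate_mid']:
    for q in pinpoint('wrist',l): print(l,q['confidence'],q['uv'],toz(k,q['uv'],55))
for q in pinpoint('wrist','switch_grip'): print('sw',q['confidence'],q['uv'],toz(k,q['uv'],115))
E
```

```text
7.3167 [437.67 -50.61 293.5 ] [-0.68  0.1   0.75  2.07 -0.08  1.   -1.82] -20.83630926325306 [ 0.    1.43 -6.18]
0.97 [256.3, 55.2, 105.8, 110.4] [552.01 -89.67  69.  ] 7095
(array([554.6 , -86.98,   1.14]), np.float64(0.004087792222478005))
0.87 [311.3, 244.7, 177.2, 179.6] [338.89 -76.37  69.  ] 12048
(array([387.43, -50.45,   3.48]), np.float64(0.5489363347391684))
bracket_a_heel 0.69 [311.4, 5.0] [ 577.3  -157.25   55.  ]
bracket_a 0.72 [254.4, 53.2] [556.9  -89.26  55.  ]
plate_mid 0.64 [250.1, 54.5] [557.34 -84.7   55.  ]
```

View pics/w2.png

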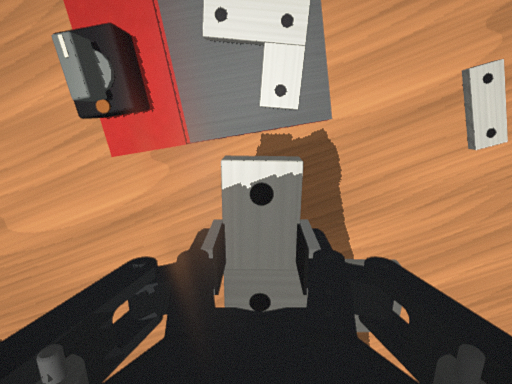

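Request:
{"name": "drive_tool", "arguments": {"motion": "0 0 0 0 0 0.068 3; 2.57 -0.93 2 0 0 0 3; 2.57 -0.93 2.5 0 0 0 3; 2.57 -0.93 2.5 0 0 0 3; 2.57 -0.93 2.5 0 0 0 3; 2.57 -0.93 2.5 0 0 0 3; 0 0 0.8 0 0 0 3; 0 0 0 0 0 0 3; 0 0 0 0 0 0 3"}}

```text
time_s: 8.42
tool_pos: [573.6, -62.4, 165.0]
tcp_rot: [0.977, -0.215, -0.001, 0.001]
contact_force: [-0.7, 0.6, -5.8]
finger_gap: 37.3
grasp_force: 102.6
```

```bash
python3 - <<'E'
from h import *
np.set_printoptions(precision=2,suppress=True)
o=bot.get_obs(); print(o['time_s'],o['tool_pos'],np.degrees(phi_now()),o['contact_force'])
plan([573.9,-62.3,150],np.radians(-24.7)-phi_now(),4,3)
E
```

```text
8.4167 [573.57 -62.36 165.03] -24.80581635076526 [-0.68  0.63 -5.83]
0.01 -0.00 0.38 0 0 -0.000 3.0; 0.01 -0.00 0.38 0 0 -0.000 3.0; 0.01 -0.00 0.38 0 0 -0.000 3.0; 0.01 -0.00 0.38 0 0 -0.000 3.0
```

Request:
{"name": "drive_tool", "arguments": {"motion": "0 0 0.5 0 0 0 3; 0 0 0.5 0 0 0 3; 0 0 0.4 0 0 0 3; 0 0 0.2 0 0 0 3; 0 0 0.1 0 0 0 3; 0 0 0.1 0 0 0 3; 0 0 0.1 0 0 0 3; 0 0 0 0 0 0 3"}}

```text
time_s: 9.08
tool_pos: [574.3, -62.2, 146.9]
tcp_rot: [0.977, -0.215, 0.0, -0.0]
contact_force: [0.1, -0.1, -5.6]
finger_gap: 37.2
grasp_force: 102.6
```

Request:
{"name": "drive_tool", "arguments": {"motion": "0 0 0.1 0 0 0 3; 0 0 0.1 0 0 0 3; 0 0 0.1 0 0 0 3; 0 0 0 0 0 0 3"}}

```text
time_s: 9.42
tool_pos: [574.4, -62.3, 144.5]
tcp_rot: [0.977, -0.215, 0.0, -0.0]
contact_force: [-2.2, 0.2, 2.2]
finger_gap: 37.2
grasp_force: 103.4
```

Request:
{"name": "drive_tool", "arguments": {"motion": "0 0 0 0 0 0 4.2; 0 0 0 0 0 0 4.6; 0 0 0 0 0 0 5.2; 0 0 0 0 0 0 6; 0 0 -0.5 0 0 0 6.5; 0 0 -2 0 0 0 6.5; 0 0 -3.5 0 0 0 7; 0 0 -4 0 0 0 8.5; 0 0 -4 0 0 0 8.5; 0 0 0 0 0 0 8.5"}}

```text
time_s: 10.25
tool_pos: [577.1, -63.8, 291.8]
tcp_rot: [0.976, -0.215, 0.005, -0.001]
contact_force: [0.8, -1.1, -0.8]
finger_gap: 84.8
grasp_force: 0.0
```

```bash
python3 - <<'E'
from h import *
np.set_printoptions(precision=2,suppress=True)
o=bot.get_obs(); print(o['time_s'],o['tool_pos'],o['joint_positions'],np.degrees(phi_now()),o['contact_force'])
k=cam('top'); im=snapshot('top')
for r in regions_of('top','bracket_c'):
    c=toz(k,r['rect'][:2],14); print(r['confidence'],r['rect'],c,r['pixels'].sum(),fitL(k,r['pixels'],14,(c[0],c[1],0)))
b=snapshot('side')[130:300,190:350]; a=im[130:300,220:400]
cv2.imwrite('pics/ts3.png',np.hstack([cv2.resize(x,(400,400),interpolation=cv2.INTER_CUBIC) for x in (a,b)]))
E
```

```text
10.25 [577.11 -63.83 291.78] [-0.53  0.41  0.74  1.77 -0.31  1.08 -1.68] -24.890853353005706 [ 0.78 -1.08 -0.81]
0.8 [368.1, 182.4, 27.5, 38.1] [ 593.15 -307.34   14.  ] 640 (array([ 603.03, -315.57,    4.27]), np.float64(0.009253367781639099))
0.19 [253.3, 178.9, 16.7, 17.8] [602.25  55.39  14.  ] 190 (array([610.24,  74.9 ,   0.75]), np.float64(1.8202808580900494))
```

View pics/ts3.png

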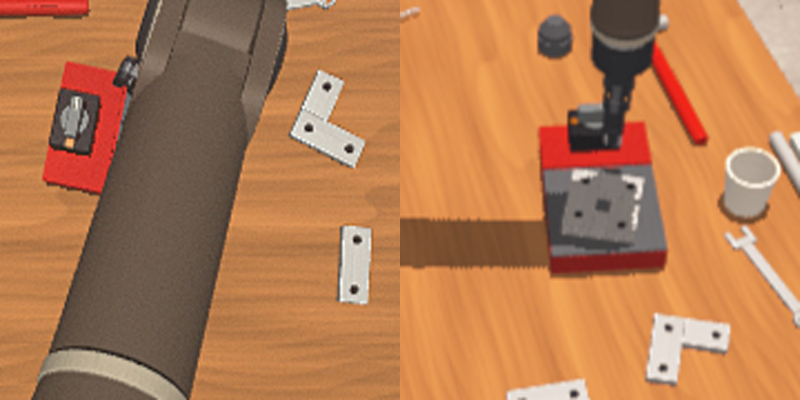

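Request:
{"name": "drive_tool", "arguments": {"motion": "0.64 3.63 0 0 0 0 8.5; 0.64 3.63 0 0 0 0 8.5; 0.64 3.63 0 0 0 0 8.5; 0.64 3.63 0 0 0 0 8.5; 0.64 3.63 0 0 0 0 8.5; 0.64 3.63 0 0 0 0 8.5; 0 0 0 0 0 0 8.5; 0 0 0 0 0 0 8.5"}}

```text
time_s: 11.07
tool_pos: [515.8, -278.5, 282.6]
tcp_rot: [0.976, -0.218, -0.001, 0.0]
contact_force: [0.2, 1.1, 0.3]
finger_gap: 85.3
grasp_force: 0.0
```

```bash
python3 - <<'E'
from h import *
np.set_printoptions(precision=2,suppress=True)
o=bot.get_obs(); print(o['time_s'],o['tool_pos'],o['joint_positions'],np.degrees(phi_now()))
k=cam('wrist'); im=snapshot('wrist'); cv2.imwrite('pics/w4.png',im)
for r in regions_of('wrist','bracket_c'):
    if r['pixels'].sum()<2000: continue
    c=toz(k,r['rect'][:2],14); p,e=fitL(k,r['pixels'],14,(c[0],c[1],0)); print(r['confidence'],r['rect'],p,np.degrees(p[2])%360,e)
    if e<.02:
        a=p[2]; g=p[:2]+np.array([-30*np.cos(a)-6*np.sin(a),-30*np.sin(a)+6*np.cos(a)]); f=a+np.pi/2
        d=(f-phi_now()+np.pi)%(2*np.pi)-np.pi; print('grasp',g,np.degrees(d))
        plan([*g,74],0,6,8.5,[*o['tool_pos'],f])
E
```

```text
11.0667 [ 515.76 -278.5   282.63] [-0.15  0.44  0.77  1.76 -0.34  1.09 -1.28] -25.138995997167232
0.96 [91.6, 208.1, 97.4, 78.8] [555.55 -66.93   1.14] 65.43022990987583 0.31054906831047496
0.75 [79.1, 219.4, 111.0, 94.8] [552.85 -31.02   4.16] 238.63099233974876 0.3126620609504132
0.69 [255.4, 85.6, 84.7, 97.5] [ 603.73 -316.72    4.26] 243.90651319233416 0.00542277823648316
grasp [ 622.32 -292.41] -1.2749345546650128
1.70 -0.57 3.48 0 0 0.000 8.5; 1.70 -0.57 3.48 0 0 0.000 8.5; 1.70 -0.57 3.48 0 0 0.000 8.5; 1.70 -0.57 3.48 0 0 0.000 8.5; 1.70 -0.57 3.48 0 0 0.000 8.5; 1.70 -0.57 3.48 0 0 0.000 8.5
```

Request:
{"name": "drive_tool", "arguments": {"motion": "1.7 -0.57 3.4 0 0 0.022 8.5; 1.7 -0.57 3.4 0 0 0 8.5; 1.7 -0.57 3.4 0 0 0 8.5; 1.7 -0.57 3.4 0 0 0 8.5; 1.7 -0.57 3.4 0 0 0 8.5; 1.7 -0.57 2 0 0 0 8.5; 0 0 1.5 0 0 0 8.5; 0 0 0 0 0 0 8.5; 0 0 0 0 0 0 8.5"}}

```text
time_s: 11.92
tool_pos: [623.6, -288.5, 78.0]
tcp_rot: [0.974, -0.225, -0.001, -0.0]
contact_force: [0.1, 0.5, -0.2]
finger_gap: 85.3
grasp_force: 0.0
```

Request:
{"name": "drive_tool", "arguments": {"motion": "0 0.4 0 0 0 0 8.5; 0 0 0 0 0 0 5; 0 0 0 0 0 0 3; 0 0 0 0 0 0 3; 0 0 0 0 0 0 3; 0 0 0 0 0 0 3; 0 0 0 0 0 0 3; 0 0 0 0 0 0 3; 0 0 0 0 0 0 3", "force": 100}}

```text
time_s: 12.67
tool_pos: [623.0, -293.4, 80.6]
tcp_rot: [0.974, -0.226, 0.001, -0.0]
contact_force: [-2.9, 2.3, 9.4]
finger_gap: 36.1
grasp_force: 98.9
```

Request:
{"name": "drive_tool", "arguments": {"motion": "0 0 -0.5 0 0 0 3; 0 0 -2 0 0 0 3; 0 0 -3.5 0 0 0 3; 0 0 -4 0 0 0 3; 0 0 -4 0 0 0 3; 0 0 0 0 0 0 3"}}

```text
time_s: 13.17
tool_pos: [624.8, -295.6, 227.2]
tcp_rot: [0.974, -0.226, 0.005, 0.001]
contact_force: [1.4, -2.2, -4.9]
finger_gap: 36.2
grasp_force: 102.0
```

```bash
python3 - <<'E'
from h import *
f=phi_now(); print(np.degrees(f),bot.get_obs()['joint_positions'].round(2))
print(np.degrees(np.radians(155.3)-f))
plan([665,-140,290],np.radians(155.3)-f,26,3)
E
```

```text
-26.110376995127805 [-0.06  0.67  0.69  1.54 -0.46  1.09 -1.29]
181.4103769951278
-0.12 -0.61 -0.24 0 0 -0.122 3.0; -0.05 -0.62 -0.24 0 0 -0.122 3.0; 0.03 -0.62 -0.24 0 0 -0.122 3.0; 0.10 -0.61 -0.24 0 0 -0.122 3.0; 0.17 -0.59 -0.24 0 0 -0.122 3.0; 0.24 -0.57 -0.24 0 0 -0.122 3.0; 0.31 -0.53 -0.24 0 0 -0.122 3.0; 0.37 -0.49 -0.24 0 0 -0.122 3.0; 0.43 -0.44 -0.24 0 0 -0.122 3.0; 0.48 -0.39 -0.24 0 0 -0.122 3.0; 0.52 -0.33 -0.24 0 0 -0.122 3.0; 0.56 -0.26 -0.24 0 0 -0.122 3.0 

0.59 -0.19 -0.24 0 0 -0.122 3.0; 0.61 -0.12 -0.24 0 0 -0.122 3.0; 0.62 -0.04 -0.24 0 0 -0.122 3.0; 0.62 0.03 -0.24 0 0 -0.122 3.0; 0.61 0.11 -0.24 0 0 -0.122 3.0; 0.59 0.18 -0.24 0 0 -0.122 3.0; 0.56 0.25 -0.24 0 0 -0.122 3.0; 0.53 0.32 -0.24 0 0 -0.122 3.0; 0.49 0.38 -0.24 0 0 -0.122 3.0; 0.44 0.44 -0.24 0 0 -0.122 3.0; 0.38 0.49 -0.24 0 0 -0.122 3.0; 0.32 0.53 -0.24 0 0 -0.122 3.0 

0.25 0.56 -0.24 0 0 -0.122 3.0; 0.18 0.59 -0.24 0 0 -0.122 3.0
```

Request:
{"name": "drive_tool", "arguments": {"motion": "-0.12 -0.61 -0.24 0 0 -0.122 3; -0.05 -0.62 -0.24 0 0 -0.122 3; 0.03 -0.62 -0.24 0 0 -0.122 3; 0.1 -0.61 -0.24 0 0 -0.122 3; 0.17 -0.59 -0.24 0 0 -0.122 3; 0.24 -0.57 -0.24 0 0 -0.122 3; 0.31 -0.53 -0.24 0 0 -0.122 3; 0.37 -0.49 -0.24 0 0 -0.122 3; 0.43 -0.44 -0.24 0 0 -0.122 3; 0.48 -0.39 -0.24 0 0 -0.122 3; 0.52 -0.33 -0.24 0 0 -0.122 3; 0.56 -0.26 -0.24 0 0 -0.122 3"}}

```text
time_s: 14.17
tool_pos: [640.1, -220.9, 246.1]
tcp_rot: [0.874, 0.486, -0.001, -0.001]
contact_force: [-0.6, 0.4, -7.3]
finger_gap: 35.8
grasp_force: 101.9
```

Request:
{"name": "drive_tool", "arguments": {"motion": "0.59 -0.19 -0.24 0 0 -0.122 3; 0.61 -0.12 -0.24 0 0 -0.122 3; 0.62 -0.04 -0.24 0 0 -0.122 3; 0.62 0.03 -0.24 0 0 -0.122 3; 0.61 0.11 -0.24 0 0 -0.122 3; 0.59 0.18 -0.24 0 0 -0.122 3; 0.56 0.25 -0.24 0 0 -0.122 3; 0.53 0.32 -0.24 0 0 -0.122 3; 0.49 0.38 -0.24 0 0 -0.122 3; 0.44 0.44 -0.24 0 0 -0.122 3; 0.38 0.49 -0.24 0 0 -0.122 3; 0.32 0.53 -0.24 0 0 -0.122 3"}}

```text
time_s: 15.17
tool_pos: [658.3, -149.2, 274.7]
tcp_rot: [0.325, 0.946, -0.0, -0.002]
contact_force: [0.8, -0.3, -7.0]
finger_gap: 36.0
grasp_force: 101.9
```

Request:
{"name": "drive_tool", "arguments": {"motion": "0.25 0.56 -0.24 0 0 -0.122 3; 0.18 0.59 -0.24 0 0 -0.122 3; 0 0 0 0 0 0 3; 0 0 0 0 0 0 3"}}

```text
time_s: 15.5
tool_pos: [661.7, -137.5, 280.0]
tcp_rot: [0.212, 0.977, 0.0, -0.001]
contact_force: [0.6, -0.4, -6.8]
finger_gap: 36.7
grasp_force: 101.9
```

```bash
python3 - <<'E'
from h import *
np.set_printoptions(precision=2,suppress=True)
o=bot.get_obs(); print(o['time_s'],o['tool_pos'],o['joint_positions'],np.degrees(phi_now()),o['contact_force'])
k=cam('wrist'); im=snapshot('wrist'); cv2.imwrite('pics/w5.png',im)
for r in regions_of('wrist','bracket_a'):
    if r['pixels'].sum()<1500: continue
    c=toz(k,r['rect'][:2],83); p,e=fitL(k,r['pixels'],83,(c[0],c[1],0)); print(r['confidence'],r['rect'],r['pixels'].sum(),c,p,np.degrees(p[2])%360,e)
for l,z in [('switch_grip',115),('plate_mid',55),('bracket_b_heel',69)]:
    for q in pinpoint('wrist',l): print(l,q['confidence'],q['uv'],toz(k,q['uv'],z))
E
```

```text
15.5 [ 661.69 -137.49  279.98] [ 0.18  0.52 -0.07  1.48  0.04  1.14  1.25] 155.4751673486286 [ 0.6  -0.35 -6.84]
0.95 [264.3, 57.4, 114.2, 114.7] 8123 [561.02 -87.37  83.  ] [558.04 -87.44   4.28] 245.34814567797042 0.0068654693524620005
0.72 [243.4, 77.5, 61.8, 74.3] 3775 [ 568.39 -111.5    83.  ] [ 513.57 -119.02    4.01] 229.9841398089583 1.0510147195778146
0.6 [307.3, 243.8, 172.4, 168.1] 11177 [ 745.54 -121.03   83.  ] [ 711.77 -140.68    0.29] 16.79292043611538 0.48825285393553725
switch_grip 0.6 [229.4, 307.6] [ 760.78 -216.74  115.  ]
switch_grip 0.2 [12.1, 37.3] [ 472.21 -260.83  115.  ]
plate_mid 0.68 [269.9, 58.2] [559.56 -80.23  55.  ]
```

View pics/w5.png

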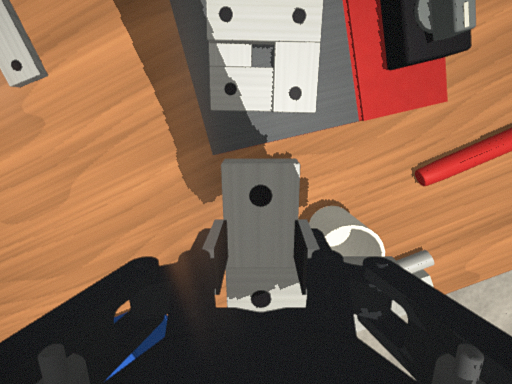

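Request:
{"name": "drive_tool", "arguments": {"motion": "2.47 -0.56 1 0 0 0.003 3; 2.47 -0.56 2 0 0 0 3; 2.47 -0.56 2 0 0 0 3; 2.47 -0.56 2 0 0 0 3; 2.47 -0.56 2 0 0 0 3; 0 0 0.5 0 0 0 3; 0 0 0 0 0 0 3; 0 0 0 0 0 0 3"}}

```text
time_s: 16.42
tool_pos: [539.2, -112.3, 186.9]
tcp_rot: [0.213, 0.977, 0.0, 0.001]
contact_force: [2.0, -0.0, -6.4]
finger_gap: 35.9
grasp_force: 102.0
```

```bash
python3 - <<'E'
from h import *
np.set_printoptions(precision=2,suppress=True)
o=bot.get_obs(); print(o['time_s'],o['tool_pos'],np.degrees(phi_now()),o['contact_force'])
plan([537.9,-111.5,168],np.radians(155.3)-phi_now(),4,3)
E
```

```text
16.4167 [ 539.24 -112.28  186.87] 155.42815422945205 [ 2.02 -0.01 -6.37]
0.04 0.00 0.47 0 0 0.001 3.0; 0.04 0.00 0.47 0 0 0.001 3.0; 0.04 0.00 0.47 0 0 0.001 3.0; 0.04 0.00 0.47 0 0 0.001 3.0
```

Request:
{"name": "drive_tool", "arguments": {"motion": "0.08 0 0.5 0 0 0 3; 0.03 0 0.5 0 0 0 3; 0 0 0.4 0 0 0 3; 0 0 0.2 0 0 0 3; 0 0 0.1 0 0 0 3; 0 0 0.1 0 0 0 3; 0 0 0 0 0 0 3; 0 0 0 0 0 0 3"}}

```text
time_s: 17.08
tool_pos: [537.5, -111.5, 168.4]
tcp_rot: [0.212, 0.977, 0.0, 0.0]
contact_force: [-0.5, -0.3, -7.2]
finger_gap: 36.2
grasp_force: 101.9
```

Request:
{"name": "drive_tool", "arguments": {"motion": "0 0 0.1 0 0 0 3; 0 0 0.1 0 0 0 3; 0 0 0.1 0 0 0 3; 0 0 0 0 0 0 3"}}

```text
time_s: 17.42
tool_pos: [537.3, -111.5, 165.1]
tcp_rot: [0.212, 0.977, -0.0, -0.0]
contact_force: [0.4, -0.2, -7.3]
finger_gap: 36.3
grasp_force: 101.9
```

Request:
{"name": "drive_tool", "arguments": {"motion": "0 0 0.1 0 0 0 3; 0 0 0.1 0 0 0 3; 0 0 0 0 0 0 3"}}

```text
time_s: 17.67
tool_pos: [537.4, -111.5, 163.7]
tcp_rot: [0.212, 0.977, 0.0, 0.0]
contact_force: [-2.4, -0.1, -0.9]
finger_gap: 36.3
grasp_force: 102.7
```

Request:
{"name": "drive_tool", "arguments": {"motion": "0 0 0.05 0 0 0 3; 0 0 0 0 0 0 4.2; 0 0 0 0 0 0 4.6; 0 0 0 0 0 0 5.2; 0 0 0 0 0 0 6; 0 0 -0.5 0 0 0 6.5; 0 0 -2 0 0 0 6.5; 0 0 -3 0 0 0 7; 0 0 -4 0 0 0 8.5; 0 0 -4 0 0 0 8.5; 0 0 0 0 0 0 8.5"}}

```text
time_s: 18.58
tool_pos: [540.5, -111.9, 306.2]
tcp_rot: [0.212, 0.977, 0.001, 0.006]
contact_force: [0.1, -0.5, 0.2]
finger_gap: 84.9
grasp_force: 0.0
```

```bash
python3 - <<'E'
from h import *
np.set_printoptions(precision=2,suppress=True)
o=bot.get_obs(); print(o['time_s'],o['tool_pos'],o['joint_positions'],np.degrees(phi_now()))
# view switch: guess at plate_mid+140*(demag y)
k=cam('top'); t=snapshot('top'); ks=cam('side'); s=snapshot('side')
for n,kk in (('top',k),('side',ks)):
  for q in pinpoint(n,'switch_grip'): print(n,q['confidence'],q['uv'],toz(kk,q['uv'],115))
  for q in pinpoint(n,'plate_mid'): print(n,'pm',q['confidence'],q['uv'],toz(kk,q['uv'],55))
cv2.imwrite('pics/ts6.png',np.hstack([cv2.resize(x,(400,400),interpolation=cv2.INTER_CUBIC) for x in (t[130:260,220:350],s[160:260,220:320])]))
E
```

```text
18.5833 [ 540.48 -111.9   306.21] [ 0.19  0.28 -0.09  1.78  0.03  1.07  1.23] 155.4731180638633
top 0.55 [255.8, 178.8] [587.2   45.58 115.  ]
top pm 0.84 [302.3, 190.6] [560.75 -95.56  55.  ]
side 0.61 [268.5, 176.1] [591.14  58.76 115.  ]
side 0.42 [297.2, 164.7] [710.86  85.43 115.  ]
side pm 0.73 [273.2, 217.3] [567.19 -80.97  55.  ]
```

View pics/ts6.png

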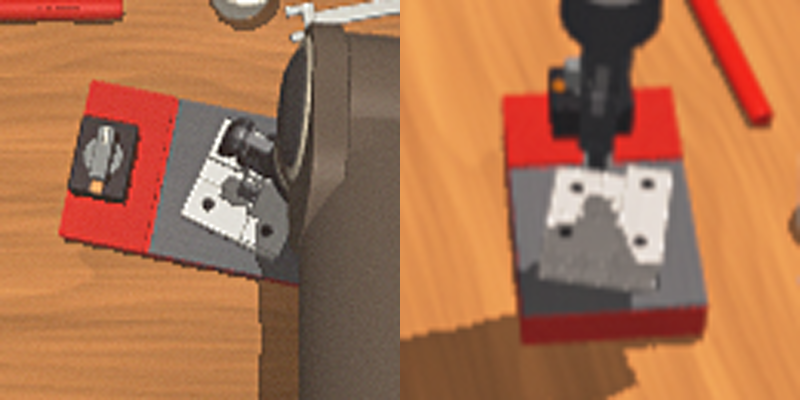

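Request:
{"name": "drive_tool", "arguments": {"motion": "0 0 0 0 0 -0.1 8.5; 0 0 0 0 0 -0.1 8.5; -1.73 2.8 0 0 0 0 8.5; -1.73 2.8 0 0 0 0 8.5; -1.73 2.8 0 0 0 0 8.5; -1.73 2.8 0 0 0 0 8.5; -1.73 2.8 0 0 0 0 8.5; -1.73 2.8 0 0 0 0 8.5; 0 0 0 0 0 0 8.5; 0 0 0 0 0 0 8.5"}}

```text
time_s: 19.72
tool_pos: [676.6, 31.2, 295.1]
tcp_rot: [0.112, 0.994, 0.0, -0.002]
contact_force: [-0.7, -0.3, 0.3]
finger_gap: 84.6
grasp_force: 0.0
```

```bash
python3 - <<'E'
from h import *
np.set_printoptions(precision=2,suppress=True)
o=bot.get_obs(); print(o['time_s'],o['tool_pos'],o['joint_positions'],np.degrees(phi_now()))
k=cam('wrist'); im=snapshot('wrist'); cv2.imwrite('pics/w7.png',im)
for q in pinpoint('wrist','switch_grip'): print(q['confidence'],q['uv'],toz(k,q['uv'],115))
for q in pinpoint('wrist','plate_mid'): print('pm',q['confidence'],q['uv'],toz(k,q['uv'],55))
for r in regions_of('wrist','switch'): print(r['confidence'],r['rect'],r['pixels'].sum())
for r in regions_of('wrist','demag'):
    print(r['confidence'],r['rect'],r['pixels'].sum())
    c,_=cv2.findContours(r['pixels'].astype(np.uint8),0,1); print(cv2.minAreaRect(max(c,key=len)))
for r in regions_of('wrist','bracket_a'):
    if r['pixels'].sum()<2000: continue
    c=toz(k,r['rect'][:2],97); p,e=fitL(k,r['pixels'],97,(c[0],c[1],0)); print(r['confidence'],r['rect'],p,np.degrees(p[2])%360,e)
E
```

```text
19.7167 [676.6   31.17 295.14] [-0.02  0.52 -0.15  1.46  0.08  1.18  1.17] 167.1472891841852
0.65 [263.3, 77.8] [585.87  54.55 115.  ]
pm 0.74 [132.9, 91.4] [561.28 -81.65  55.  ]
pm 0.28 [262.9, 79.0] [580.22  56.08  55.  ]
0.62 [264.6, 77.5, 39.1, 67.1] 1891
0.88 [169.1, 82.8, 249.0, 161.7] 24249
((168.92947387695312, 82.1767578125), (161.34957885742188, 250.22178649902344), 88.56790161132812)
0.69 [394.1, 185.8, 235.8, 92.2] [746.55 251.99   5.06] 289.90276926873105 0.6801713688192669
0.62 [140.6, 86.9, 72.1, 118.9] [518.69 -23.43   0.17] 9.834507557612099 0.6596982055965336
0.62 [104.2, 85.2, 113.2, 136.4] [559.16 -84.     7.41] 64.66288619402934 0.03323830587447953
```

View pics/w7.png

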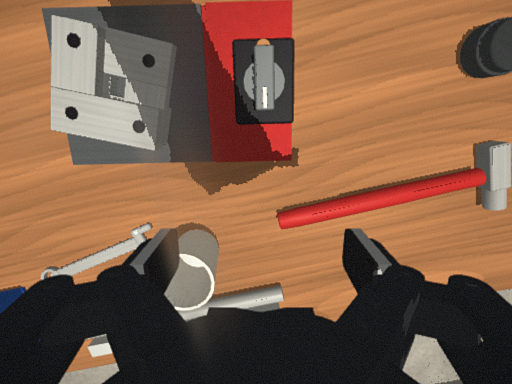

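Request:
{"name": "drive_tool", "arguments": {"motion": "0 0 0 0 0 -0.02 8.5; 2.33 0.13 1 0 0 0 8.5; 2.33 0.13 1 0 0 0 8.5; 2.33 0.13 1 0 0 0 8.5; 2.33 0.13 1 0 0 0 8.5; 0 0 2.5 0 0 0 8.5; 0 0 2.5 0 0 0 8.5; 0 0 2 0 0 0 8.5; 0 0 1 0 0 0 8.5; 0 0 0 0 0 0 8.5; 0 0 0 0 0 0 8.5", "force": 60}}

```text
time_s: 20.93
tool_pos: [586.5, 52.9, 178.1]
tcp_rot: [0.104, 0.995, 0.0, -0.0]
contact_force: [0.6, -0.4, 1.0]
finger_gap: 85.0
grasp_force: 0.0
```

Request:
{"name": "drive_tool", "arguments": {"motion": "0 0.2 0.5 0 0 0 8.5; 0 0 0 0 0 0 5; 0 0 0 0 0 0 2.5; 0 0 0 0 0 0 1; 0 0 0 0 0 0 0.5; 0 0 0 0 0 0 0.5; 0 0 0 0 0 0 0.5; 0 0 0 0 0 0 0.5; 0 0 0 0 0 0 0.5", "force": 60}}

```text
time_s: 21.68
tool_pos: [587.4, 54.7, 174.1]
tcp_rot: [0.104, 0.995, -0.0, 0.001]
contact_force: [-2.0, -1.9, 7.3]
finger_gap: 14.8
grasp_force: 59.2
```

Request:
{"name": "drive_tool", "arguments": {"motion": "0 0 0 0 0 0.1 0.5; 0 0 0 0 0 0.1 0.5; 0 0 0 0 0 0.1 0.5; 0 0 0 0 0 0.1 0.5; 0 0 0 0 0 0.1 0.5; 0 0 0 0 0 0.1 0.5; 0 0 0 0 0 0.1 0.5; 0 0 0 0 0 0.1 0.5; 0 0 0 0 0 0.1 0.5; 0 0 0 0 0 0.1 0.5; 0 0 0 0 0 0 0.5"}}

```text
time_s: 22.6
tool_pos: [586.7, 53.8, 174.1]
tcp_rot: [0.571, 0.821, -0.0, 0.001]
contact_force: [-5.2, -4.6, 11.2]
finger_gap: 14.5
grasp_force: 60.0
```

```bash
python3 - <<'E'
from h import *
o=bot.get_obs(); print(o['time_s'],o['tool_pos'],np.degrees(phi_now()),o['contact_force'],o['torque'],o['grasp_force'])
E
```

```text
22.6 [586.74486145  53.78174417 174.13084644] 110.42679189642853 [-5.19750263 -4.55662525 11.1933064 ] [-1.00254355  0.92558992  0.23216952] 60.019598230719566
```

Request:
{"name": "drive_tool", "arguments": {"motion": "0 0 0 0 0 0.03 0.5; 0 0 0 0 0 0.03 0.5; 0 0 0 0 0 0.03 0.5; 0 0 0 0 0 0 0.5"}}

```text
time_s: 22.93
tool_pos: [586.7, 53.8, 174.2]
tcp_rot: [0.604, 0.797, -0.001, 0.001]
contact_force: [-4.9, -4.5, 10.8]
finger_gap: 15.2
grasp_force: 64.9
```

```bash
python3 - <<'E'
from h import *
o=bot.get_obs(); print(o['time_s'],o['tool_pos'],np.degrees(phi_now()),o['contact_force'],o['torque'],o['grasp_force'])
E
```

```text
22.9333 [586.69819898  53.80068355 174.15737027] 105.65347004909155 [-4.89929504 -4.54713796 10.82675097] [-0.98159644  0.96014246  1.15669814] 64.9126389878802
```

Request:
{"name": "drive_tool", "arguments": {"motion": "0 0 0 0 0 0 8.5; 0 0 0 0 0 0 8.5; 0 0 0 0 0 0 8.5; 0 0 0 0 0 0 8.5; 0 0 0 0 0 0 8.5; 0 0 0 0 0 0 8.5; 0 0 -1 0 0 0 8.5; 0 0 -3 0 0 0 8.5; 0 0 -4 0 0 0 8.5; 0 0 -4 0 0 0 8.5; 0 0 -2 0 0 0 8.5; 0 0 0 0 0 0 8.5"}}

```text
time_s: 23.93
tool_pos: [588.8, 55.2, 319.4]
tcp_rot: [0.604, 0.797, 0.004, 0.003]
contact_force: [0.4, -1.5, 0.1]
finger_gap: 85.4
grasp_force: 0.0
```

Request:
{"name": "drive_tool", "arguments": {"motion": "-3 3 0 0 0 0 8.5; -3 3 0 0 0 0 8.5; -3 3 0 0 0 0 8.5; -2 3 0 0 0 0 8.5; 0 0 0 0 0 0 8.5; 0 0 0 0 0 0 8.5"}}

```text
time_s: 24.43
tool_pos: [730.7, -18.6, 310.5]
tcp_rot: [0.605, 0.796, -0.001, -0.001]
contact_force: [-0.8, -0.9, -0.4]
finger_gap: 84.9
grasp_force: 0.0
```

```bash
python3 - <<'E'
from h import *
o=bot.get_obs(); print(o['time_s'],o['tool_pos'],o['contact_force'])
w=snapshot('wrist'); s=snapshot('side'); t=snapshot('top')
f=lambda x:cv2.resize(x,(400,300),interpolation=cv2.INTER_CUBIC)
cv2.imwrite('pics/end.png',np.vstack([np.hstack([f(w),f(s)]),np.hstack([f(t),f(s[160:250,220:340])])]))
E
```

```text
24.4333 [730.66403006 -18.64668716 310.46109048] [-0.77886601 -0.85167827 -0.39614642]
```

View pics/end.png

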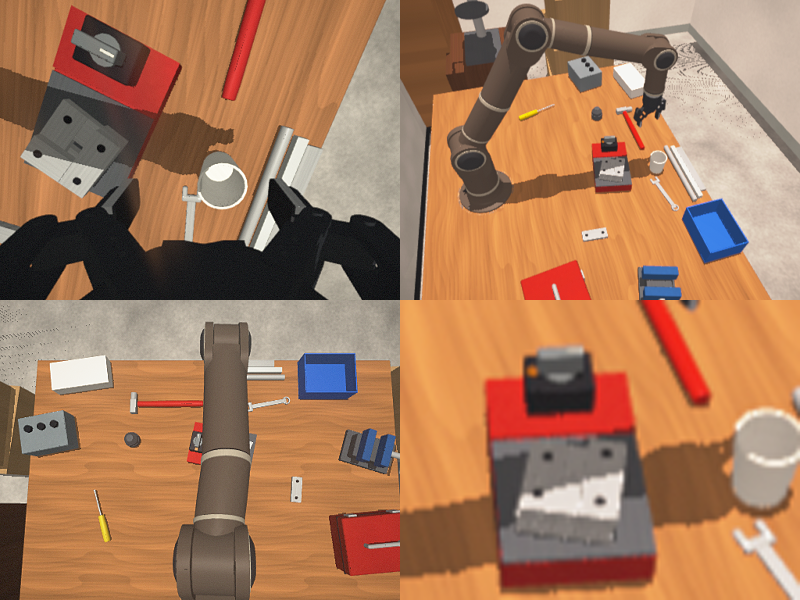

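The view shows a square three-high pile, the switch back at rest and the other things undisturbed, with the arm clear of everything.

```bash
python3 -c "
from h import *
print(workorder.job_done())"
```

```text
the job is handed in; nothing more can be done
None
```

The job is handed in: both brackets are stacked squarely on the first, each turned half a turn from the one below. The switch was twisted to its stop and sprang back when let go, and in the last pictures the pile stood and nothing else had moved.

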